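Turn the drained sauce pan mouth-up onto the hob

ROBOT

A 6-joint arm with a two-finger parallel gripper is mounted at the origin on the work surface. World frame = base frame: x ahead of the robot, y to its left, z up, the work surface at z = 0. Lengths are in m, angles in rad, forces in N, time in s.
With the tool pointing down it reaches from about 0.325 to 1 m from the base axis. Payload 5.1 kg.
Tool frame: the origin (TCP) lies midway between the tips of the shut fingers; the grasp point (between the pads) lies 19 mm behind it; z points along the fingers, y is the direction in which the jaws open and shut (so a half turn about z gives the same grasp; the last joint's range is limited). The gripper opens to 85 mm and grips with 20 to 120 N. Pads are 22 mm wide; open, the fingers measure 114 mm over their backs; the gripper's body (76 mm by 85 mm) begins 54 mm behind the grasp point. The pads swing forward as they close: fully open they stand 13 mm farther back than shut.
Start: joints at [-1.225, 0.124, 1.65, -0, 1.367, -0.083], TCP at [0.27, -0.591, 0.231] pointing down, gripper open.
Joint ranges: [-2.61, 2.61], [-1.02, 2.33], [0.03, 2.71], [-1.35, 4.49], [0.32, 2.68], [-2.91, 2.91]. Speed limits (rad/s): [2.57, 2.57, 3.14, 3.14, 3.14, 3.14].

INTERFACE

Orientations are given as a unit quaternion [w, x, y, z].
In Python, from bench import monitor, optics, arm gives the robot as it stands.
- The arm moves only by the tool carry_out, never from a script. Its argument "deltas" is a list of rows, each a list of 3 entries, a list of its own where there are three numbers: the shift along the tool's x, y, z in mm, then the turn, a rotation vector about the tool's x, y, z in rad, then the opening, from 0 (shut) to 1 (fully open). In form: [[[x, y, z], [rx, ry, rz], gripper], ...]. A call has 1 to 12 rows; each row shifts and turns the commanded pose from where the row before left it, along the tool's axes as they then stand; what a row does not reach is not made up. A row lasts 1/10 s, in which the tool goes at most 50 mm and 8.59 degrees, less where a joint would pass 70% of its speed; a pose out of reach is approached as far as the arm can. A call with a gripper value outside its range is refused whole. The fingers move at their own pace and stop on an object; "grip_force" is the grip in N (left out, the last holds). Time passes only in rows, so rows that do not move let the fingers close. It gives the time, the measured TCP pose, the force and the opening at its end, in the units of the state.
- monitor.state(): the state, without advancing time (a new reading comes with each control period).
- optics.snapshot(name): name is "side" or "top"; returns (picture, depth): 384x512x3 uint8, red, green, blue; 384x512 float32, m along the optical axis (not along the pixel's ray), 0 where there is no reading.
- optics.camera_model(name): a dict with "fx", "fy", "cx", "cy" (pixels), "k1" (the pictures are not rectified: a ray, as slopes to the right and down, at radius r is drawn at 1 + k1 r^2 times it, then the intrinsics apply), "R" (3x3) and "t" (3): a world point X has camera coordinates R X + t. Camera axes: x right, y down, z forward; pixel columns grow to the right and rows downward; lengths in m; the calibration is good to about 2 mm. A picture is of the moment at which its call begins. camera_model takes no time and is no camera call.
- arm.sign_off(): hands the job in, once; it reports no verdict.
The state is a dict: "t": time; "joint_pos": joint angles; "dq": joint speeds; "joint_torque": joint torques, N m; "eef_pos": TCP position; "tcp_rot": TCP orientation; "wrist_force": force on the tool from outside, world axes, zero at the start; "moment": the same for the moment, N m; "finger_gap": finger opening in m.
Only numpy, scipy, OpenCV 4.12 (cv2) and the standard library are available. Lean on these libraries where they do the work, as an engineer would, in place of code of your own. Each camera call takes 0.05 s, during which the arm holds its last target.

TASK

Two small round-bellied pans are draining mouth down on white racks. Take the one with the red handle, turn it over and stand it mouth up on the round black plate of the hob, without dropping it, and let go. Leave the black-handled pan where it is.

Things in the scene. Friction and masses are not known exactly. Their poses are not given: they have to be found in the camera images.
- pan_red: Loose bare-metal pan with red handle, 0.22 kg, to be turned: mouth 120 mm wide, 60 mm deep, flat foot 60 mm wide, round belly. Origin: mouth centre; own +z leaves through the bottom (up at start, down once mouth up). Released with its belly on a flat top, leaning 70 deg or less from mouth up, it rocks upright by itself, the mouth centre moving 1.1 mm per degree of lean towards the bottom's side.
- red_grip (a point): Point on the axis of the red pan's straight handle, where to pinch it: 125 mm from the mouth centre along own -x, own z = 15 mm. The round grip, 18 mm thick, runs 45 mm in and 65 mm out from here. At the start 65 mm above the table, nothing under it, pointing roughly to the robot. The turning bowl needs 75 mm below this axis; leaning 20 to 70 deg on its belly it has the axis 52 to 60 mm up.
- hob: Fixed grey electric hob, 200 x 200 x 50 mm, with a flat round black plate, 180 mm wide, in the middle of its top, 50 mm above the origin. Origin: centre of its underside, on the table. A black knob sits on its robot-side face.
- pan_black: Identical loose pan with a black handle, same sizes and frame, mouth down on a rack like the red one; leave it alone. Each white rack is fixed, 140 x 150 mm, 50 mm high; the handles overhang its robot-side edge.
Things that resemble listed ones, but are neither listed nor needed, are in the scene too. Leave any yellow look-alike of the pan_red alone.

How it is judged:
By the outcome, as a careful person would: the job done as asked, in the order asked, and still so for the second after the job is handed in, with the robot touching nothing.
It also fails if it takes over 42 s, if anything falls off the work surface, if the arm or the gripper's body presses on something with over 40 N, if the wrist force passes 120 N, or if a joint passes its speed limit or range.

## Working session

There is one attempt and no reset: what is moved stays moved. The work goes in short steps, Python scripts to look and compute and a tool call to move; the robot and the scene stay as the last step left them, time stands still between calls to the robot, and variables do not carry over. Pictures are saved under pics/ and viewed, and the job is handed in when it is done.

Besides the shell and the picture viewer there is one more tool, called after "Request:" as name(argument=value, ...), one argument or row to a line, values as JSON. carry_out: Moves the arm, as the interface text tells. Its arguments: {"type":"object","properties":{"deltas":{"type":"array"},"grip_force":{"type":"number"}},"required":["deltas"]}

```bash
mkdir -p pics
cat > h.py <<'E'
import numpy as np, cv2
from bench import monitor, optics, arm
def snap(n,tag):
    p,d=optics.snapshot(n); np.savez(f'{tag}_{n}.npz',p=p,d=d)
    cv2.imwrite(f'pics/{tag}_{n}.png',p[:,:,::-1]); return p,d
def world(n,u,v,z):
    m=optics.camera_model(n); x=(u-m['cx'])/m['fx'];y=(v-m['cy'])/m['fy']
    K=np.array([[m['fx'],0,m['cx']],[0,m['fy'],m['cy']],[0,0,1.]])
    q=cv2.undistortPoints(np.array([[[u,v]]],float),K,np.array([m['k1'],0,0,0.])).ravel()
    R=np.array(m['R']);t=np.array(m['t'])
    return R.T@(np.array([q[0]*z,q[1]*z,z])-t)
def onplane(n,u,v,h):
    a=world(n,u,v,0.);b=world(n,u,v,1.); return a+(b-a)*(h-a[2])/(b[2]-a[2])
E
python3 - <<'E'
from h import *
for n in('side','top'):
    snap(n,'a'); m=optics.camera_model(n); print(n,{k:np.round(v,3).tolist() for k,v in m.items()})
print(monitor.state())
E
```

```text
side {'fx': 413.286, 'fy': 413.286, 'cx': 259.743, 'cy': 183.126, 'k1': -0.046, 'R': [[-0.892, -0.451, -0.012], [-0.345, 0.699, -0.626], [0.291, -0.554, -0.78]], 't': [0.369, 0.253, 1.011]}
top {'fx': 387.603, 'fy': 387.603, 'cx': 255.051, 'cy': 195.73, 'k1': -0.083, 'R': [[-0.017, -0.999, -0.033], [-0.981, 0.023, -0.193], [0.194, 0.029, -0.981]], 't': [-0.061, 0.493, 1.242]}
{'t': 0.1, 'joint_pos': array([-1.22460150e+00,  1.24437987e-01,  1.65155759e+00,  2.32736759e-05,
        1.36748812e+00, -8.26187301e-02]), 'dq': array([-0.00091415, -0.00247818, -0.00411043, -0.00175064, -0.00011178,
        0.00220511]), 'joint_torque': array([ 7.27951592e-04, -4.24931574e+01, -3.66652536e+01, -4.99978239e-05,
        4.00125078e-03,  1.53858826e-05]), 'eef_pos': array([ 0.27004364, -0.59063819,  0.23016525]), 'tcp_rot': array([-9.38821305e-04,  9.77102850e-01,  2.12765424e-01, -1.12952114e-04]), 'wrist_force': array([-1.34784851,  0.18418875,  0.2811756 ]), 'moment': array([ 0.03161884,  0.04686877, -0.00661919]), 'finger_gap': 0.08531288426798897}
```

View pics/a_top.png

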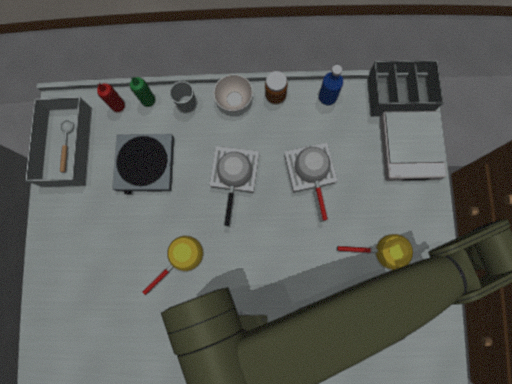

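View pics/a_side.png

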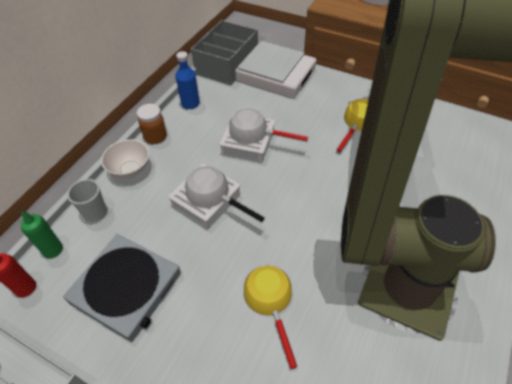

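The top view shows the red-handled pan at about (313,165) with its handle running to (322,215). The black-handled pan is at (234,168), the hob plate at (142,160), and yellow look-alikes at (184,253) and (394,252). I'll enlarge these areas next.

Run:
```python
import cv2
a=cv2.imread('pics/a_top.png')
cv2.imwrite('pics/a_c1.png',cv2.resize(a[130:230,270:370],None,fx=6,fy=6,interpolation=cv2.INTER_CUBIC))
cv2.imwrite('pics/a_c2.png',cv2.resize(a[120:205,95:195],None,fx=6,fy=6,interpolation=cv2.INTER_CUBIC))
b=cv2.imread('pics/a_side.png')
cv2.imwrite('pics/a_c3.png',cv2.resize(b[90:170,210:320],None,fx=6,fy=6,interpolation=cv2.INTER_CUBIC))
```

```text
(no output)
```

View pics/a_c1.png

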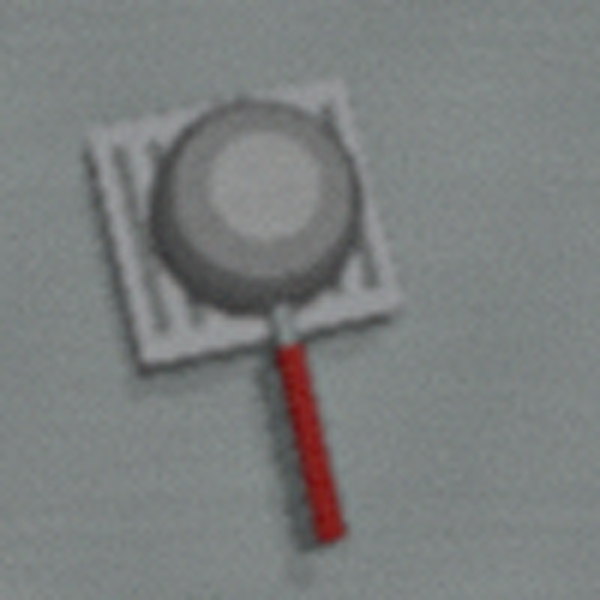

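View pics/a_c2.png

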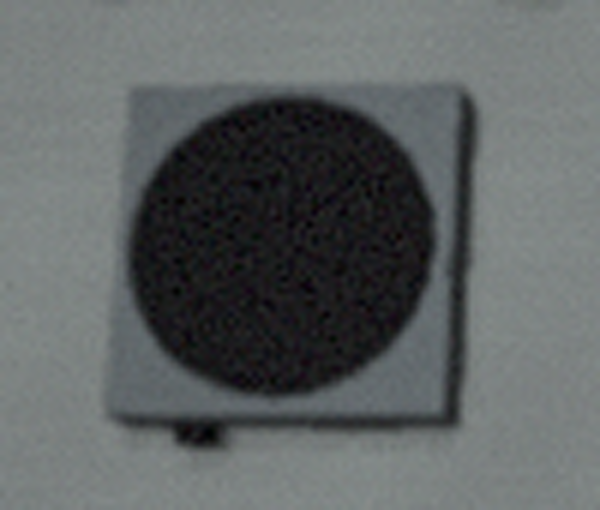

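View pics/a_c3.png

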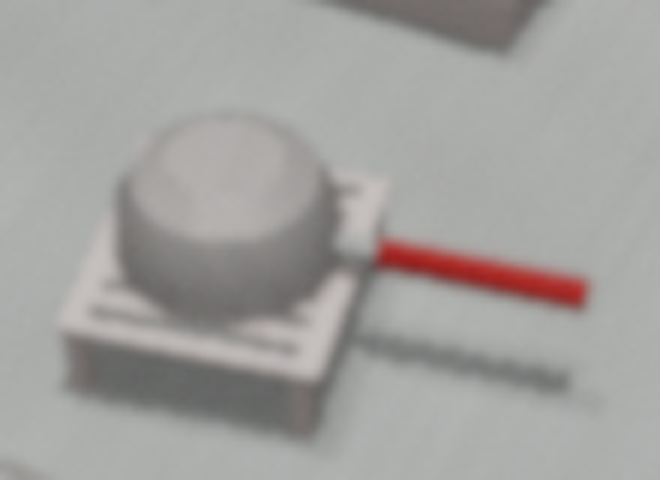

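Run:
```python
from h import *
f=onplane('top',314.2,160.9,.11)
i=onplane('top',318.2,187.8,.065);o=onplane('top',324.8,219.7,.065)
print('foot',f,'in',i,'out',o,np.linalg.norm(o-i),'yaw',np.degrees(np.arctan2(*(o-i)[[1,0]])))
# side red
R=[]
for u,v in[(380,252),(585,292)]: R.append(onplane('side',210+u/6-.4,90+v/6-.4,.065))
print('side',R)
print('side foot',onplane('side',210+232/6,90+157/6,.11))
u=(i-o)/np.linalg.norm(i-o); print('grip from foot', (f-u*.125)[:2],'from handle',o+u*.065, i-u*.045)
print('grip yaw foot-out',np.degrees(np.arctan2(*(o-f)[[1,0]])))
# hob
z=np.load('a_top.npz');p=z['p'].astype(int)
m=(p.max(2)<60)[120:205,95:195].astype(np.uint8)
n,l,s,c=cv2.connectedComponentsWithStats(m);k=1+np.argmax(s[1:,4]);
m2=cv2.morphologyEx((l==k).astype(np.uint8),cv2.MORPH_OPEN,np.ones((9,9)));M=cv2.moments(m2,True)
print(M['m10']/M['m00']+95,M['m01']/M['m00']+120); 
for q in [(142,161),(M['m10']/M['m00']+95,M['m01']/M['m00']+120)]:print('hob',onplane('top',*q,.05))
for q in [(130,87),(465,87),(455,415),(110,415)]: print(onplane('top',95+q[0]/6-.4,120+q[1]/6-.4,.05))
print('hob side',onplane('side',121,282,.05))
print('blackpan foot',onplane('top',235.5,164,.11), 'handle',onplane('top',229,223,.065))
d=z['d']; print(world('top',142,161,d[161,142]),world('top',314,161,d[161,314]))
```

```text
foot [ 0.58852982 -0.26476686  0.11      ] in [ 0.5096192  -0.27933587  0.065     ] out [ 0.4037817  -0.29556071  0.065     ] 0.10707391027576935 yaw -171.28443145328544
side [array([ 0.50790772, -0.27833418,  0.065     ]), array([ 0.40317717, -0.29786454,  0.065     ])]
side foot [ 0.58251173 -0.26390192  0.11      ]
grip from foot [ 0.46497323 -0.28370803] from handle [ 0.46803113 -0.2857113   0.065     ] [ 0.46513883 -0.28615469  0.065     ]
grip yaw foot-out -170.53692258241122
141.45079041305456 160.72259051504335
hob [0.62199333 0.31565409 0.05      ]
hob [0.62304765 0.31763567 0.05      ]
[0.72347398 0.41315226 0.05      ]
[0.71594814 0.21316958 0.05      ]
[0.52169565 0.2135062  0.05      ]
[0.5267616  0.41333009 0.05      ]
hob side [0.6179223  0.32331986 0.05      ]
blackpan foot [ 0.58477063 -0.01175754  0.11      ] handle [0.39991831 0.01448656 0.065     ]
[0.62158125 0.31519462 0.05136732] [ 0.58677554 -0.26346228  0.11498409]
```

Request:
carry_out(
  deltas=[
    [[35,-24,-9],[0,0,0.06],1],
    [[35,-24,-9],[0,0,0.06],1],
    [[35,-24,-9],[0,0,0.06],1],
    [[35,-24,-9],[0,0,0.06],1],
  ],
  grip_force=120,
)

```text
t: 0.5
eef_pos: [0.3705, -0.4528, 0.267]
tcp_rot: [-0.0, 0.996, 0.093, -0.0]
wrist_force: [0.1, 0.1, 0.5]
finger_gap: 0.0854
```

```bash
cat >> h.py <<'E'
def rec():
    s=monitor.state(); 
    with open('rec.txt','a') as f: f.write(' '.join(map(repr,map(float,[*s['joint_pos'],*s['eef_pos'],*s['tcp_rot']])))+'\n')
    print(round(s['t'],2),np.round(s['joint_pos'],3),np.round(s['eef_pos'],4),np.round(s['tcp_rot'],4),np.round(s['wrist_force'],1),round(s['finger_gap'],4),np.abs(s['dq']).max().round(3))
E
python3 -c "from h import *;rec()"
```

```text
0.5 [-0.977 -0.038  1.758  0.     1.423  0.408] [ 0.3705 -0.4528  0.267 ] [-4.000e-04  9.957e-01  9.260e-02 -2.000e-04] [0.1 0.1 0.5] 0.0854 1.278
```

Request:
carry_out(
  deltas=[
    [[35,-24,-9],[0.12,0,0],1],
    [[35,-15,-9],[0.12,0,0],1],
    [[30,-10,-9],[0.12,0,0],1],
    [[20,0,-9],[0.12,0,0],1],
  ],
)

```text
t: 0.9
eef_pos: [0.482, -0.3887, 0.308]
tcp_rot: [-0.238, 0.966, 0.093, -0.022]
wrist_force: [0.6, -0.4, -0.3]
finger_gap: 0.0855
```

```bash
python3 -c "from h import *;rec()"
```

```text
0.9 [-0.868  0.257  1.423  0.242  1.882  0.536] [ 0.482  -0.3887  0.308 ] [-0.2385  0.9664  0.0931 -0.0224] [ 0.6 -0.4 -0.3] 0.0855 1.081
```

Request:
carry_out(
  deltas=[
    [[0,0,0],[-0.12,0.05,0],1],
    [[0,0,0],[-0.12,0.05,0],1],
    [[0,0,0],[-0.12,0.05,0],1],
    [[0,0,0],[-0.12,0.05,0],1],
    [[0,0,0],[-0.12,0,0],1],
    [[0,0,0],[-0.12,0,0],1],
    [[0,0,0],[-0.12,0,0],1],
  ],
)

```text
t: 1.6
eef_pos: [0.4798, -0.3905, 0.307]
tcp_rot: [0.172, 0.978, 0.052, 0.107]
wrist_force: [-0.3, -0.1, -0.5]
finger_gap: 0.0852
```

```bash
python3 -c "from h import *;rec()"
```

```text
1.6 [-0.729 -0.209  1.884 -0.104  1.07   0.767] [ 0.4798 -0.3905  0.307 ] [0.1721 0.9779 0.0517 0.1073] [-0.3 -0.1 -0.5] 0.0852 1.049
```

```bash
cat > fk.py <<'E'
import numpy as np
from scipy.spatial.transform import Rotation as Ro
from scipy.optimize import least_squares
def rz(a):return Ro.from_euler('z',a)
def ry(a):return Ro.from_euler('y',a)
S=(1,1)
def fk(q,p,S=S):
    R1=rz(q[0]);R2=R1*ry(q[1]);R3=R2*ry(q[2]);R4=R3*rz(S[0]*q[3]);R5=R4*ry(q[4]);R6=R5*rz(S[1]*q[5])
    pos=R1.apply([p[0],p[1],p[2]])+R2.apply([p[3],0,p[4]])+R3.apply([p[5],0,p[6]])+R5.apply([p[8],p[9],p[7]])
    return pos,R6
E
python3 - <<'E'
from fk import *
D=np.loadtxt('rec.txt')
import itertools
for S in itertools.product((1,-1),(1,-1)):
    print(S)
    for d in D:
        Rm=Ro.from_quat(d[[10,11,12,9]] if 0 else [d[10],d[11],d[12],d[9]] if len(d)==13 else 0)
        _,R=fk(d[:6],np.zeros(10),S); print(np.round((R.inv()*Rm).as_rotvec(),3))
E
```

```text
(1, 1)
[-0.     0.     1.571]
[0.    0.    1.571]
[0.    0.    1.571]
(1, -1)
[-0.     0.     2.388]
[0.    0.    2.643]
[-0.     0.     3.106]
(-1, 1)
[-0.     0.     1.571]
[-0.124  0.486  1.393]
[ 0.004 -0.2    1.466]
(-1, -1)
[-0.     0.     2.388]
[-0.426  0.426  2.436]
[ 0.194 -0.194  2.994]
```

```bash
echo "-1.22460150e+00 1.24437987e-01 1.65155759e+00 2.32736759e-05 1.36748812e+00 -8.26187301e-02 0.27004364 -0.59063819 0.23016525 -9.38821305e-04 9.77102850e-01 2.12765424e-01 -1.12952114e-04" >> rec.txt
cat >> fk.py <<'E'
p0=np.array([0,.05,.4,0,.5,0,.5,.2,0,0])
def fit(D):
    def f(p):
        return np.concatenate([(fk(d[:6],p)[0]-d[6:9]) for d in D]+[1e-3*(p-p0)*np.array([1,1,1,1,1,1,1,1,10,10])])
    r=least_squares(f,p0); return r.x,np.abs(r.fun[:3*len(D)]).max()
E
python3 - <<'E'
from fk import *
p,e=fit(np.loadtxt('rec.txt')); print(np.round(p,4),e)
E
```

```text
[ 6.000e-04  5.250e-02  2.235e-01  5.000e-04  4.525e-01  4.290e-02
  6.119e-01  2.756e-01 -2.000e-04  1.100e-03] 3.087106430044173e-06
```

```bash
cat >> fk.py <<'E'
P,_=fit(np.loadtxt('rec.txt'))
LO=np.array([-2.61,-1.02,.03,-1.35,.32,-2.91]);HI=np.array([2.61,2.33,2.71,4.49,2.68,2.91])
C=rz(np.pi/2)
def toolR(yaw,th,s=1,pitch=0):
    # yaw of handle (grip->mouth) , th tilt: tool z from down towards left of u
    u=np.array([np.cos(yaw),np.sin(yaw),0]);l=np.array([-u[1],u[0],0]);dn=np.array([0,0,-1.])
    z=np.cos(th)*dn+np.sin(th)*l; x=s*u; return Ro.from_matrix(np.column_stack([x,np.cross(z,x),z]))
def ik(tcp,R,q0):
    def f(q):
        a,b=fk(q,P); return np.concatenate([(a-tcp)*5,((b*C).inv()*R).as_rotvec()])
    r=least_squares(f,np.clip(q0,LO+.01,HI-.01),bounds=(LO,HI)); return r.x,np.abs(r.fun).max()
def grasp_tcp(g,R,back=.019): return np.array(g)+R.apply([0,0,back])
E
python3 - <<'E'
from fk import *
r=np.radians
for name,g,yaws in(('pan',(.466,-.2855,.065),[9.3]),('panlift',(.466,-.2855,.2),[9.3]),('hob',None,[0,10,24,40,60,-20])):
  for yaw in yaws:
    if name=='hob': g=np.array([.622,.316,.11])-.125*np.array([np.cos(r(yaw)),np.sin(r(yaw)),0])
    for s in(1,-1):
      out=[]
      for sg in(1,-1):
        q=None
        for th in range(0,95,10):
          R=toolR(r(yaw),r(th*sg),s); best=None
          for q0 in ([q] if q is not None else [])+[[np.arctan2(g[1],g[0]),.2,1.6,a,1.4,b] for a in(0,3) for b in(-2,0.,2)]:
            x,e=ik(grasp_tcp(g,R),R,np.array(q0))
            if best is None or e<best[1]: best=(x,e)
            if e<1e-3: break
          if best[1]<1e-3:q=best[0]; out.append((th*sg,np.round(q,2).tolist()))
          else: break
        if q is None: out.append('none')
      print(name,yaw,s,[o[0] for o in out]); 
      if s==1: print(out[len(out)//2-1] if 0 else [o for o in out if o[0] in(0,50,-50,70,-70,80,-80)])
E
```

```text
pan 9.3 1 [0, 10, 20, 30, 40, 50, 60, 70, 80, 90, 0, -10, -20, -30, -40, -50]
[(0, [-0.65, 0.09, 2.02, 0.0, 1.03, 0.76]), (50, [-0.84, 0.5, 1.7, 0.43, 1.72, 0.46]), (70, [-0.88, 0.67, 1.59, 0.55, 1.99, 0.44]), (80, [-0.88, 0.75, 1.55, 0.61, 2.11, 0.45]), (0, [-0.65, 0.09, 2.02, 0.0, 1.03, 0.76]), (-50, [-0.33, 0.04, 2.27, -1.24, 0.8, 2.0])]
pan 9.3 -1 [0, 10, 20, 30, 40, 50, 60, 70, 80, 90, 0, -10, -20, -30, -40, -50]
panlift 9.3 1 [0, 10, 20, 30, 40, 50, 60, 70, 80, 90, 0, -10, -20, -30, -40, -50, -60]
[(0, [-0.65, -0.07, 1.93, -0.0, 1.28, 0.76]), (50, [-0.84, 0.33, 1.66, 0.45, 1.91, 0.54]), (70, [-0.88, 0.48, 1.6, 0.6, 2.14, 0.55]), (80, [-0.88, 0.56, 1.58, 0.69, 2.25, 0.57]), (0, [-0.65, -0.07, 1.93, -0.0, 1.28, 0.76]), (-50, [-0.33, -0.21, 2.22, -1.01, 0.93, 1.64])]
panlift 9.3 -1 [0, 10, 20, 30, 40, 50, 60, 70, 80, 90, 0, -10, -20, -30, -40, -50, -60]
hob 0 1 [0, 10, 20, 30, 40, 50, 60, 70, 80, 90, 0, -10, -20, -30, -40, -50, -60, -70, -80, -90]
[(0, [0.48, 0.12, 1.9, 0.0, 1.12, 2.05]), (50, [0.13, 0.09, 2.12, 1.03, 1.09, 1.12]), (70, [0.04, 0.22, 2.14, 1.35, 1.29, 0.81]), (80, 
[... 2162 characters left out ...]
1.89, -0.0, 1.12, 0.79]), (-50, [0.56, 0.06, 2.15, -1.15, 0.83, 1.87])]
hob 60 -1 [0, 10, 20, 30, 40, 50, 60, 70, 80, 90, 0, -10, -20, -30, -40, -50]
hob -20 1 [0, 10, 20, 30, 40, 50, 60, 70, 80, 90, 0, -10, -20, -30, -40, -50, -60, -70, -80, -90]
[(0, [0.53, 0.18, 1.83, 0.0, 1.13, 2.45]), (50, [0.27, 0.01, 2.21, 1.19, 0.74, 1.33]), (70, [0.19, 0.11, 2.28, 1.71, 0.96, 0.8]), (80, [0.16, 0.21, 2.28, 1.88, 1.13, 0.63]), (0, [0.53, 0.18, 1.83, 0.0, 1.13, 2.45]), (-50, [0.69, 0.62, 1.43, -0.42, 1.87, 2.65]), (-70, [0.72, 0.78, 1.31, -0.57, 2.14, 2.63]), (-80, [0.73, 0.86, 1.27, -0.65, 2.26, 2.59])]
hob -20 -1 [0, 10, 20, 30, 40, 50, 60, 70, 80, 90, 0, -10, -20, -30, -40, -50, -60, -70, -80, -90]
```

Run:
```python
from h import *
for q in[(395,252),(338,248),(395,233),(184,253),(145,292),(88,185),(88,100)]:print(q,onplane('top',*q,.05)[:2].round(3))
from fk import *
print(P.round(4))
r=np.radians
for th in(50,60,70,80):
    R=toolR(r(9.3),r(th)); t=grasp_tcp((.466,-.2855,.065),R); print(th,'wrist ctr',(t-R.apply([0,0,.2756])).round(3))
```

```text
(395, 252) [ 0.295 -0.52 ]
(338, 248) [ 0.313 -0.336]
(395, 233) [ 0.356 -0.525]
(184, 253) [0.306 0.164]
(145, 292) [0.183 0.29 ]
(88, 185) [0.542 0.503]
(88, 100) [0.859 0.528]
[ 6.000e-04  5.250e-02  2.235e-01  5.000e-04  4.525e-01  4.290e-02
  6.119e-01  2.756e-01 -2.000e-04  1.100e-03]
50 wrist ctr [ 0.498 -0.479  0.23 ]
60 wrist ctr [ 0.502 -0.505  0.193]
70 wrist ctr [ 0.505 -0.523  0.153]
80 wrist ctr [ 0.507 -0.535  0.11 ]
```

```bash
cat > go.py <<'E'
from h import *; from fk import *
def cur():
    s=monitor.state(); w=s['tcp_rot']; return np.array(s['eef_pos']),Ro.from_quat([w[1],w[2],w[3],w[0]]),np.array(s['joint_pos'])
def go(tcp,R,st=None):
    p,r,q=cur() if st is None else st
    v=(r.inv()*R).as_rotvec(); print('rot',v.round(3),'n>=',np.linalg.norm(v)/.15,'| trans(after rot)',(R.inv().apply(tcp-p)*1000).round(1),'mm')
    for a in np.linspace(0,1,6)[1:]:
        q,e=ik(p,r*Ro.from_rotvec(v*a),q); print('  r',q.round(2),e.round(4))
    for a in np.linspace(0,1,6)[1:]:
        q,e=ik(p+(tcp-p)*a,R,q); print('  t',q.round(2),e.round(4))
    return (tcp,R,q)
def info(yaw,mouth=None):
    p,r,q=cur(); print('tcp',p.round(4),'grasp',(p-r.apply([0,0,.019])).round(4),'z',r.apply([0,0,1]).round(3),'x',r.apply([1,0,0]).round(3))
E
python3 - <<'E'
from go import *
d=np.radians; R=toolR(d(9.5),d(75)); g=np.array([.454,-.2875,.065])
A=grasp_tcp(g,R)-R.apply([0,0,.11]); print(A)
st=go(A,R); st=go(grasp_tcp(g,R),R,st)
E
```

```text
[ 0.46850756 -0.37419376  0.08855253]
rot [ 1.668 -0.206  0.075] n>= 11.213686393311571 | trans(after rot) [ -8.4 206.3  73.8] mm
  r [-0.82 -0.06  1.71  0.11  1.37  0.62] 0.0
  r [-0.89  0.12  1.55  0.26  1.67  0.56] 0.0
  r [-0.93  0.3   1.41  0.39  1.95  0.55] 0.0
  r [-0.95  0.47  1.31  0.52  2.21  0.59] 0.0
  r [-0.96  0.61  1.25  0.7   2.44  0.69] 0.0
  t [-0.96  0.64  1.28  0.65  2.39  0.63] 0.0
  t [-0.96  0.68  1.31  0.62  2.34  0.58] 0.0
  t [-0.96  0.72  1.33  0.59  2.29  0.53] 0.0
  t [-0.96  0.76  1.34  0.56  2.24  0.49] 0.0
  t [-0.96  0.81  1.35  0.54  2.19  0.46] 0.0
rot [0. 0. 0.] n>= 0.0 | trans(after rot) [ -0.   0. 110.] mm
  r [-0.96  0.81  1.35  0.54  2.19  0.46] 0.0
  r [-0.96  0.81  1.35  0.54  2.19  0.46] 0.0
  r [-0.96  0.81  1.35  0.54  2.19  0.46] 0.0
  r [-0.96  0.81  1.35  0.54  2.19  0.46] 0.0
  r [-0.96  0.81  1.35  0.54  2.19  0.46] 0.0
  t [-0.95  0.79  1.4   0.54  2.16  0.45] 0.0
  t [-0.94  0.77  1.45  0.54  2.13  0.44] 0.0
  t [-0.92  0.74  1.5   0.55  2.11  0.44] 0.0
  t [-0.91  0.72  1.54  0.55  2.08  0.43] 0.0
  t [-0.9   0.7   1.59  0.56  2.05  0.43] 0.0
```

Request:
carry_out(
  deltas=[
    [[0,0,0],[0.139,-0.0172,0.0062],0.6],
    [[0,0,0],[0.139,-0.0172,0.0062],0.6],
    [[0,0,0],[0.139,-0.0172,0.0062],0.6],
    [[0,0,0],[0.139,-0.0172,0.0062],0.6],
    [[0,0,0],[0.139,-0.0172,0.0062],0.6],
    [[0,0,0],[0.139,-0.0172,0.0062],0.6],
    [[0,0,0],[0.139,-0.0172,0.0062],0.6],
    [[0,0,0],[0.139,-0.0172,0.0062],0.6],
    [[0,0,0],[0.139,-0.0172,0.0062],0.6],
    [[0,0,0],[0.139,-0.0172,0.0062],0.6],
    [[0,0,0],[0.139,-0.0172,0.0062],0.6],
    [[0,0,0],[0.139,-0.0172,0.0062],0.6],
  ],
)

```text
t: 2.8
eef_pos: [0.48, -0.391, 0.3061]
tcp_rot: [-0.611, 0.787, 0.066, -0.052]
wrist_force: [0.4, 0.0, 0.2]
finger_gap: 0.0512
```

Request:
carry_out(
  deltas=[
    [[0,0,0],[0,0,0],0.6],
  ],
)

```text
t: 2.9
eef_pos: [0.4797, -0.3902, 0.3002]
tcp_rot: [-0.612, 0.786, 0.064, -0.053]
wrist_force: [0.0, -0.2, -0.8]
finger_gap: 0.0512
```

Run:
```python
from go import *
rec()
d=np.radians; R=toolR(d(9.5),d(75)); g=np.array([.454,-.2875,.065])
A=grasp_tcp(g,R)-R.apply([0,0,.11])
go(A,R)
```

```text
2.9 [-0.959  0.622  1.251  0.701  2.439  0.694] [ 0.4797 -0.3902  0.3002] [-0.6124  0.7862  0.0636 -0.0534] [ 0.  -0.2 -0.8] 0.0512 0.074
rot [-0.015  0.002 -0.006] n>= 0.1078276602045151 | trans(after rot) [ -8.4 199.9  71.9] mm
  r [-0.96  0.62  1.25  0.7   2.44  0.69] 0.0
  r [-0.96  0.62  1.25  0.7   2.43  0.69] 0.0
  r [-0.96  0.62  1.25  0.69  2.43  0.69] 0.0
  r [-0.96  0.62  1.25  0.69  2.43  0.68] 0.0
  r [-0.96  0.62  1.25  0.69  2.43  0.68] 0.0
  t [-0.96  0.65  1.28  0.65  2.38  0.63] 0.0
  t [-0.96  0.68  1.31  0.61  2.33  0.58] 0.0
  t [-0.96  0.72  1.33  0.58  2.28  0.53] 0.0
  t [-0.96  0.76  1.34  0.56  2.24  0.49] 0.0
  t [-0.96  0.81  1.35  0.54  2.19  0.46] 0.0
```

Request:
carry_out(
  deltas=[
    [[-1,28,10],[-0.015,0.002,-0.006],0.6],
    [[-1,28,10],[0,0,0],0.6],
    [[-1,28,10],[0,0,0],0.6],
    [[-1,28,10],[0,0,0],0.6],
    [[-1,28,10],[0,0,0],0.6],
    [[-1,28,10],[0,0,0],0.6],
    [[-2,28,12],[0,0,0],0.6],
    [[0,0,0],[0,0,0],0.6],
    [[0,0,0],[0,0,0],0.6],
  ],
)

```text
t: 3.8
eef_pos: [0.4704, -0.3747, 0.0995]
tcp_rot: [-0.603, 0.794, 0.068, -0.048]
wrist_force: [0.0, 0.5, 0.6]
finger_gap: 0.0507
```

Run:
```python
from go import *
rec()
d=np.radians; R=toolR(d(9.5),d(75)); g=np.array([.454,-.2875,.065])
go(grasp_tcp(g,R),R)
snap('side','b');snap('top','b')
a=cv2.imread('pics/b_side.png');cv2.imwrite('pics/b_c1.png',cv2.resize(a[80:230,200:400],None,fx=4,fy=4,interpolation=cv2.INTER_CUBIC))
a=cv2.imread('pics/b_top.png');cv2.imwrite('pics/b_c2.png',cv2.resize(a[130:280,260:440],None,fx=4,fy=4,interpolation=cv2.INTER_CUBIC))
```

```text
3.8 [-0.957  0.795  1.345  0.541  2.196  0.461] [ 0.4704 -0.3747  0.0995] [-0.6025  0.7937  0.0684 -0.048 ] [0.  0.5 0.6] 0.0507 0.037
rot [ 0.011 -0.     0.006] n>= 0.08419356842152038 | trans(after rot) [ -1.8  10.3 113.6] mm
  r [-0.96  0.8   1.34  0.54  2.2   0.46] 0.0
  r [-0.96  0.8   1.34  0.54  2.2   0.46] 0.0
  r [-0.96  0.8   1.34  0.54  2.2   0.47] 0.0
  r [-0.96  0.8   1.34  0.54  2.2   0.47] 0.0
  r [-0.96  0.8   1.34  0.55  2.2   0.47] 0.0
  t [-0.95  0.78  1.4   0.55  2.17  0.46] 0.0
  t [-0.93  0.76  1.45  0.55  2.14  0.45] 0.0
  t [-0.92  0.74  1.5   0.55  2.11  0.44] 0.0
  t [-0.91  0.72  1.54  0.55  2.08  0.43] 0.0
  t [-0.9   0.7   1.59  0.56  2.05  0.43] 0.0
```

View pics/b_c1.png

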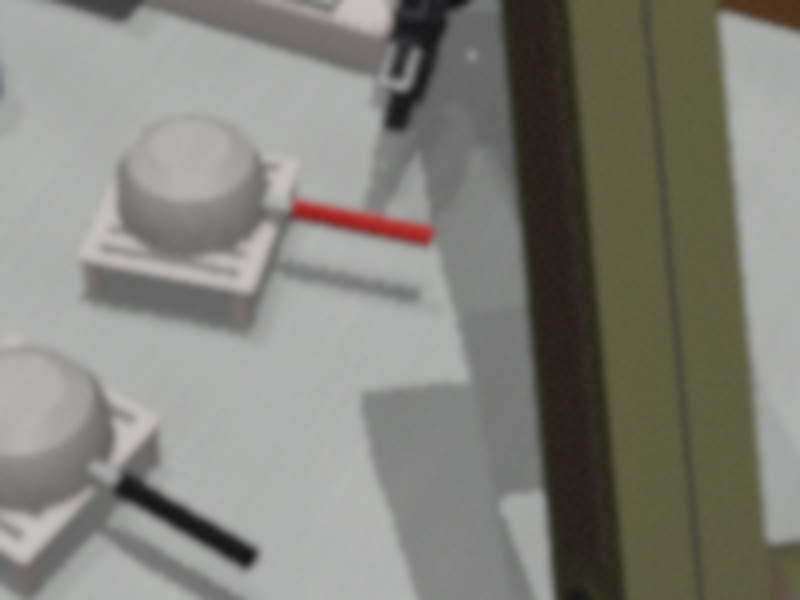

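View pics/b_c2.png

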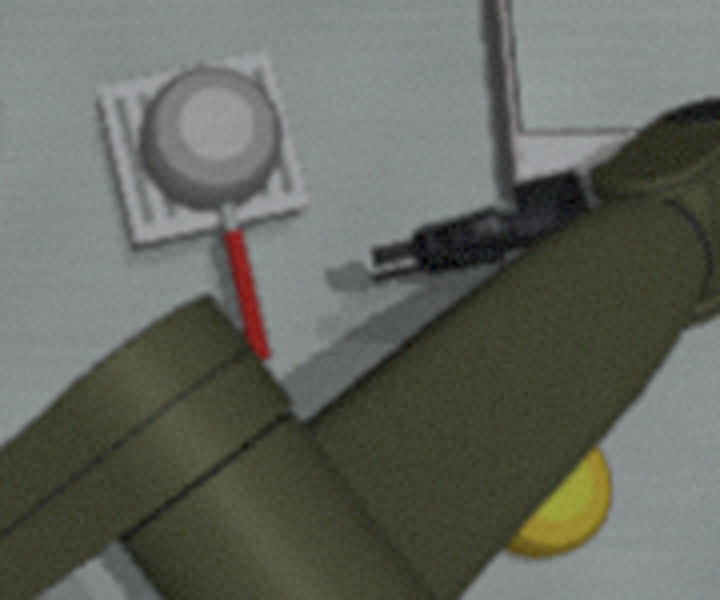

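The gripper hovers to the right of the red handle with its fingers pointing at the handle's middle, at (375,265) in the top crop. A white box sits near the wrist, so I'll check how far apart they are.

Run:
```python
from go import *
z=np.load('a_top.npz');d=z['d']
for q in[(388,178),(443,178),(388,166),(395,170),(420,172),(385,112),(420,140)]:print(q,world('top',*q,d[q[1],q[0]]).round(3))
```

```text
(388, 178) [ 0.545 -0.522  0.034]
(443, 178) [ 0.54  -0.712  0.034]
(388, 166) [ 0.582 -0.521  0.049]
(395, 170) [ 0.566 -0.541  0.057]
(420, 172) [ 0.559 -0.627  0.051]
(385, 112) [ 0.775 -0.526  0.055]
(420, 140) [ 0.667 -0.633  0.066]
```

Run:
```python
from go import *
d=np.radians; R=toolR(d(9.5),d(68)); g=np.array([.454,-.2875,.065])
G=grasp_tcp(g,R); go(G-R.apply([0,0,.09]),R)
```

```text
rot [-0.108 -0.001  0.008] n>= 0.7233695145849358 | trans(after rot) [-2.3 -0.3 25.6] mm
  r [-0.96  0.78  1.35  0.53  2.18  0.46] 0.0
  r [-0.95  0.77  1.35  0.52  2.17  0.46] 0.0
  r [-0.95  0.76  1.36  0.51  2.15  0.46] 0.0
  r [-0.95  0.75  1.37  0.5   2.13  0.46] 0.0
  r [-0.95  0.74  1.37  0.5   2.12  0.46] 0.0
  t [-0.95  0.74  1.38  0.5   2.11  0.45] 0.0
  t [-0.95  0.73  1.4   0.5   2.1   0.45] 0.0
  t [-0.95  0.73  1.41  0.5   2.1   0.45] 0.0
  t [-0.94  0.72  1.42  0.5   2.09  0.45] 0.0
  t [-0.94  0.71  1.43  0.5   2.08  0.45] 0.0
```

Request:
carry_out(
  deltas=[
    [[0,0,0],[-0.054,0,0.004],0.6],
    [[0,0,0],[-0.054,0,0.004],0.6],
    [[-1,0,13],[0,0,0],0.6],
    [[-1,0,12],[0,0,0],0.6],
    [[0,0,0],[0,0,0],0.6],
  ],
)

```text
t: 4.4
eef_pos: [0.4644, -0.351, 0.0898]
tcp_rot: [-0.559, 0.825, 0.068, -0.047]
wrist_force: [-0.8, 0.6, 0.1]
finger_gap: 0.0511
```

Run:
```python
from go import *
d=np.radians; R=toolR(d(9.5),d(68)); g=np.array([.454,-.2875,.065])
G=grasp_tcp(g,R); go(G,R); rec()
```

```text
rot [-0.004 -0.    -0.002] n>= 0.03243250187476618 | trans(after rot) [ 0.3 -1.1 87.9] mm
  r [-0.94  0.72  1.44  0.5   2.08  0.45] 0.0
  r [-0.94  0.72  1.44  0.5   2.08  0.44] 0.0
  r [-0.94  0.72  1.44  0.5   2.08  0.44] 0.0
  r [-0.94  0.71  1.44  0.5   2.08  0.44] 0.0
  r [-0.94  0.71  1.44  0.5   2.08  0.44] 0.0
  t [-0.93  0.7   1.48  0.5   2.06  0.44] 0.0
  t [-0.92  0.68  1.51  0.5   2.03  0.43] 0.0
  t [-0.91  0.67  1.55  0.51  2.01  0.43] 0.0
  t [-0.9   0.66  1.59  0.51  1.99  0.43] 0.0
  t [-0.89  0.64  1.62  0.52  1.96  0.42] 0.0
4.4 [-0.94   0.717  1.436  0.498  2.083  0.446] [ 0.4644 -0.351   0.0898] [-0.559   0.825   0.0677 -0.047 ] [-0.8  0.6  0.1] 0.0511 0.024
```

Request:
carry_out(
  deltas=[
    [[0,0,17],[0,0,0],0.6],
    [[0,0,17],[0,0,0],0.6],
    [[0,0,16],[0,0,0],0.6],
    [[0,0,16],[0,0,0],0.6],
    [[0,0,12],[0,0,0],0.6],
    [[0,0,9],[0,0,0],0.6],
    [[0,0,0],[0,0,0],0.6],
  ],
)

```text
t: 5.1
eef_pos: [0.451, -0.2714, 0.0567]
tcp_rot: [-0.56, 0.825, 0.067, -0.047]
wrist_force: [0.4, 0.3, -0.9]
finger_gap: 0.0509
```

Run:
```python
from go import *
d=np.radians; R=toolR(d(9.5),d(68)); g=np.array([.454,-.2875,.065])
p,r,q=cur(); print((R.inv().apply(grasp_tcp(g,R)-p)*1000).round(1)); info(0); rec()
snap('side','c');snap('top','c')
a=cv2.imread('pics/c_side.png');a=cv2.resize(a[90:190,210:340],None,fx=4.5,fy=4.5,interpolation=cv2.INTER_CUBIC)
cv2.imwrite('pics/c_c1.png',a)
a=cv2.imread('pics/c_top.png');cv2.imwrite('pics/c_c2.png',cv2.resize(a[130:250,270:400],None,fx=4.5,fy=4.5,interpolation=cv2.INTER_CUBIC))
```

```text
[ 0.3 -1.6  0.7]
tcp [ 0.451  -0.2714  0.0567] grasp [ 0.4539 -0.2888  0.0637] z [-0.153  0.917 -0.369] x [ 0.986  0.164 -0.003]
5.1 [-0.89   0.65   1.616  0.519  1.966  0.425] [ 0.451  -0.2714  0.0567] [-0.5595  0.8247  0.0674 -0.0473] [ 0.4  0.3 -0.9] 0.0509 0.029
```

View pics/c_c1.png

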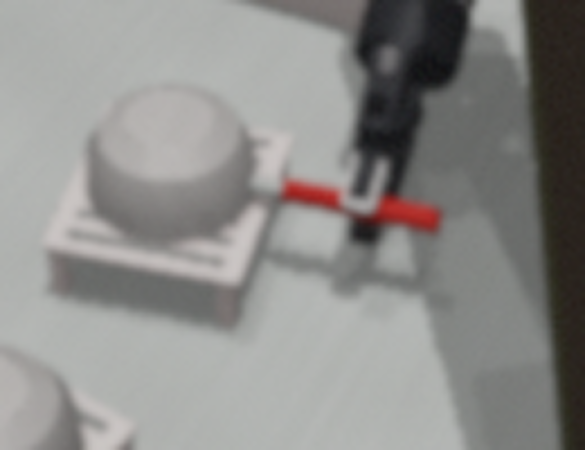

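View pics/c_c2.png

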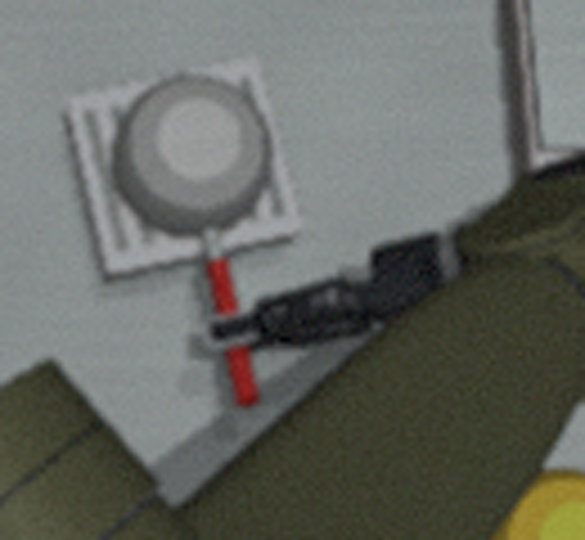

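The handle lies between the fingers, at about (365,205) in the side crop. Next I close.

Request:
carry_out(
  deltas=[
    [[0,0,0],[0,0,0],0.3],
    [[0,0,0],[0,0,0],0.2],
    [[0,0,0],[0,0,0],0],
    [[0,0,0],[0,0,0],0],
    [[0,0,0],[0,0,0],0],
    [[0,0,0],[0,0,0],0],
  ],
  grip_force=110,
)

```text
t: 5.8
eef_pos: [0.4514, -0.2725, 0.0577]
tcp_rot: [-0.559, 0.825, 0.068, -0.046]
wrist_force: [-1.2, 0.4, 5.3]
finger_gap: 0.0148
```

Run:
```python
from go import *
rec(); p,r,q=cur()
# lift 150 mm world up
print((r.inv().apply([0,0,150])).round(1))
R=r; st=go(p+np.array([0,0,.15]),R)
```

```text
5.8 [-0.891  0.649  1.614  0.519  1.967  0.425] [ 0.4514 -0.2725  0.0577] [-0.5593  0.8249  0.0677 -0.0465] [-1.2  0.4  5.3] 0.0148 0.002
[-1.000e-01 -1.394e+02 -5.550e+01]
rot [0. 0. 0.] n>= 0.0 | trans(after rot) [-1.000e-01 -1.394e+02 -5.550e+01] mm
  r [-0.89  0.65  1.61  0.52  1.97  0.42] 0.0
  r [-0.89  0.65  1.61  0.52  1.97  0.42] 0.0
  r [-0.89  0.65  1.61  0.52  1.97  0.42] 0.0
  r [-0.89  0.65  1.61  0.52  1.97  0.42] 0.0
  r [-0.89  0.65  1.61  0.52  1.97  0.42] 0.0
  t [-0.89  0.6   1.62  0.53  2.    0.45] 0.0
  t [-0.89  0.56  1.62  0.54  2.04  0.47] 0.0
  t [-0.89  0.52  1.62  0.55  2.07  0.49] 0.0
  t [-0.89  0.48  1.62  0.56  2.11  0.52] 0.0
  t [-0.89  0.45  1.61  0.58  2.15  0.55] 0.0
```

Request:
carry_out(
  deltas=[
    [[0,-9,-4],[0,0,0],0],
    [[0,-14,-5.5],[0,0,0],0],
    [[0,-18,-7],[0,0,0],0],
    [[0,-24,-10],[0,0,0],0],
    [[0,-28,-11],[0,0,0],0],
    [[0,-28,-11],[0,0,0],0],
    [[0,-18,-7],[0,0,0],0],
    [[0,-5,-2],[0,0,0],0],
    [[0,0,0],[0,0,0],0],
  ],
)

```text
t: 6.7
eef_pos: [0.4517, -0.2724, 0.2127]
tcp_rot: [-0.558, 0.826, 0.068, -0.046]
wrist_force: [-0.6, 0.1, -2.3]
finger_gap: 0.0146
```

Run:
```python
from go import *
rec(); info(0)
snap('side','d');snap('top','d')
a=cv2.imread('pics/d_side.png');a=cv2.resize(a[60:210,200:380],None,fx=4,fy=4,interpolation=cv2.INTER_CUBIC)
cv2.imwrite('pics/d_c1.png',a)
a=cv2.imread('pics/d_top.png');cv2.imwrite('pics/d_c2.png',cv2.resize(a[110:250,270:420],None,fx=4,fy=4,interpolation=cv2.INTER_CUBIC))
```

```text
6.7 [-0.89   0.439  1.606  0.579  2.151  0.554] [ 0.4517 -0.2724  0.2127] [-0.5582  0.8256  0.0675 -0.0465] [-0.6  0.1 -2.3] 0.0146 0.036
tcp [ 0.4517 -0.2724  0.2127] grasp [ 0.4546 -0.2898  0.2198] z [-0.152  0.916 -0.372] x [ 0.987  0.163 -0.001]
```

View pics/d_c1.png

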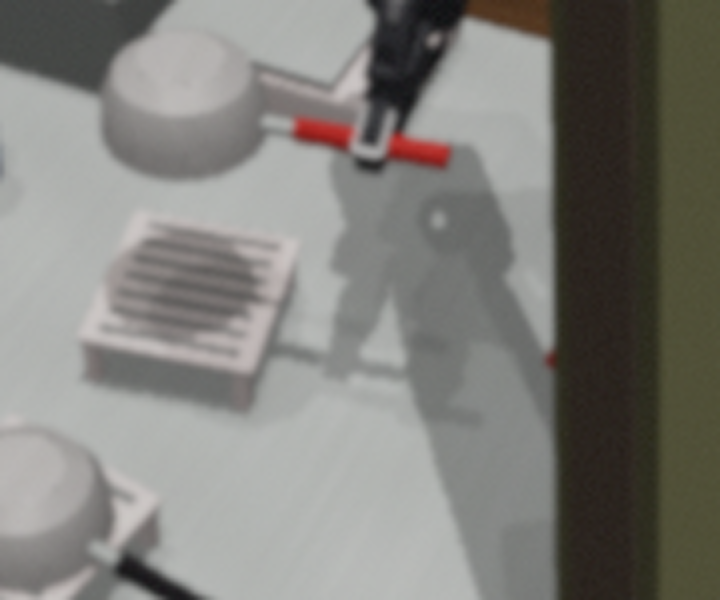

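View pics/d_c2.png

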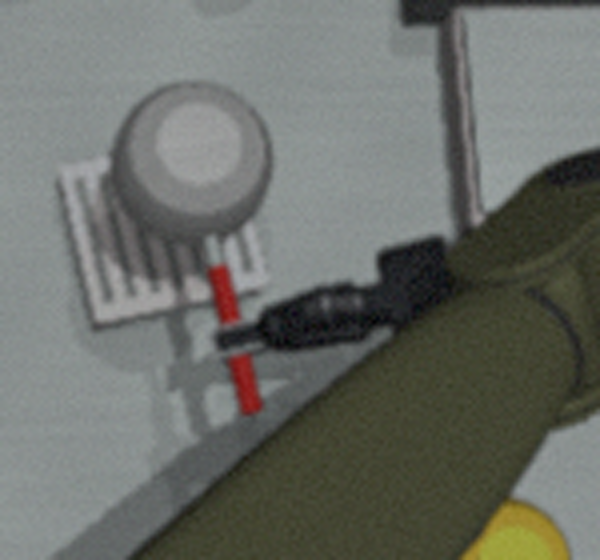

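Both views show the pan off its rack and level in the grip: bowl at (180,105) and handle end at (450,155) in the side crop. I'll carry it across, high up, and then roll it.

Run:
```python
from go import *
d=np.radians; p,r,q=cur()
R1=toolR(d(10),d(68)); g=np.array([.492,.267,.22])
T1=grasp_tcp(g,R1); R2=toolR(d(10),d(-82)); T2=grasp_tcp(g,R2)
print('carry: trans first'); print((r.inv().apply(T1-p)*1000).round(1))
st=go(T1,r); st=go(T2,R2,st)
```

```text
carry: trans first
[ 128.1 -202.7  503.3]
rot [0. 0. 0.] n>= 0.0 | trans(after rot) [ 128.1 -202.7  503.3] mm
  r [-0.89  0.44  1.61  0.58  2.15  0.55] 0.0
  r [-0.89  0.44  1.61  0.58  2.15  0.55] 0.0
  r [-0.89  0.44  1.61  0.58  2.15  0.55] 0.0
  r [-0.89  0.44  1.61  0.58  2.15  0.55] 0.0
  r [-0.89  0.44  1.61  0.58  2.15  0.55] 0.0
  t [-0.77  0.31  1.79  0.67  2.06  0.62] 0.0
  t [-0.63  0.19  1.92  0.78  1.95  0.71] 0.0
  t [-0.45  0.11  2.02  0.9   1.84  0.81] 0.0
  t [-0.25  0.06  2.06  1.03  1.7   0.9 ] 0.0
  t [-0.04  0.07  2.06  1.14  1.54  0.99] 0.0
rot [-2.624  0.006 -0.014] n>= 17.49221339468223 | trans(after rot) [ 0.   9.5 35.5] mm
  r [ 0.12 -0.08  1.99  0.69  1.33  1.32] 0.0
  r [ 0.36 -0.08  1.89  0.15  1.3   1.73] 0.0
  r [ 0.6   0.06  1.78 -0.35  1.47  2.07] 0.0
  r [ 0.75  0.27  1.7  -0.73  1.73  2.25] 0.0
  r [ 0.82  0.5   1.65 -1.06  2.01  2.31] 0.0
  t [ 0.81  0.49  1.66 -1.07  2.    2.31] 0.0
  t [ 0.8   0.48  1.68 -1.07  1.99  2.31] 0.0
  t [ 0.8   0.47  1.69 -1.08  1.99  2.31] 0.0
  t [ 0.79  0.46  1.7  -1.08  1.98  2.3 ] 0.0
  t [ 0.78  0.45  1.71 -1.09  1.97  2.3 ] 0.0
```

Request:
carry_out(
  deltas=[
    [[2.3,-3.6,9],[0,0,0],0],
    [[4.6,-7.2,18],[0,0,0],0],
    [[7.6,-12,30],[0,0,0],0],
    [[7.6,-12,30],[0,0,0],0],
    [[7.6,-12,30],[0,0,0],0],
    [[7.6,-12,30],[0,0,0],0],
    [[7.6,-12,30],[0,0,0],0],
    [[7.6,-12,30],[0,0,0],0],
    [[7.6,-12,30],[0,0,0],0],
    [[7.6,-12,30],[0,0,0],0],
    [[7.6,-12,30],[0,0,0],0],
    [[7.6,-12,30],[0,0,0],0],
  ],
)

```text
t: 8.0
eef_pos: [0.4747, 0.0908, 0.2111]
tcp_rot: [-0.56, 0.825, 0.067, -0.048]
wrist_force: [-0.2, 1.1, -1.8]
finger_gap: 0.0147
```

Request:
carry_out(
  deltas=[
    [[7.6,-12,30],[0,0,0],0],
    [[7.6,-12,30],[0,0,0],0],
    [[7.6,-12,30],[0,0,0],0],
    [[7.6,-12,30],[0,0,0],0],
    [[7,-11,27],[0,0,0],0],
    [[4.6,-7.2,18],[0,0,0],0],
    [[3,-5,12],[0,0,0],0],
    [[0,0,0],[0,0,0],0],
    [[0,0,0],[0,0,0],0],
  ],
)

```text
t: 8.9
eef_pos: [0.4885, 0.2842, 0.2121]
tcp_rot: [-0.559, 0.825, 0.067, -0.047]
wrist_force: [-0.4, -0.8, -2.0]
finger_gap: 0.0146
```

Run:
```python
from go import *
rec(); info(0)
d=np.radians
g=np.array([.492,.267,.22]);R2=toolR(d(10),d(-82));go(grasp_tcp(g,R2),R2)
snap('side','e');snap('top','e')
```

```text
8.9 [-0.041  0.069  2.059  1.142  1.537  0.984] [0.4885 0.2842 0.2121] [-0.5591  0.825   0.0671 -0.0475] [-0.4 -0.8 -2. ] 0.0146 0.017
tcp [0.4885 0.2842 0.2121] grasp [0.4914 0.2668 0.2192] z [-0.153  0.916 -0.37 ] x [ 0.986  0.164 -0.003]
rot [-2.623  0.006 -0.013] n>= 17.484062136408586 | trans(after rot) [ 0.5 10.2 35.2] mm
  r [ 0.12 -0.08  1.99  0.69  1.33  1.32] 0.0
  r [ 0.36 -0.08  1.89  0.14  1.3   1.73] 0.0
  r [ 0.6   0.06  1.79 -0.35  1.47  2.07] 0.0
  r [ 0.75  0.27  1.7  -0.73  1.73  2.25] 0.0
  r [ 0.82  0.5   1.65 -1.06  2.01  2.31] 0.0
  t [ 0.81  0.49  1.67 -1.07  2.    2.31] 0.0
  t [ 0.8   0.48  1.68 -1.07  1.99  2.31] 0.0
  t [ 0.8   0.47  1.69 -1.08  1.99  2.31] 0.0
  t [ 0.79  0.46  1.7  -1.08  1.98  2.3 ] 0.0
  t [ 0.78  0.45  1.71 -1.09  1.97  2.3 ] 0.0
```

View pics/e_side.png

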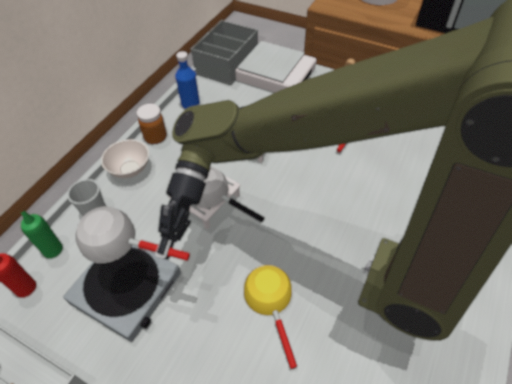

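View pics/e_top.png

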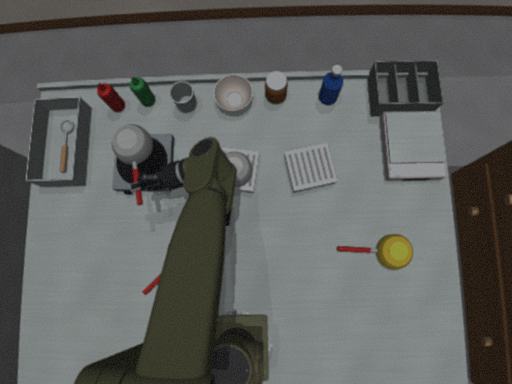

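The pan hangs mouth down over the hob, bowl at (105,235) in the side view, and nothing else has moved. Next comes the roll.

Request:
carry_out(
  deltas=[
    [[0,0,0],[-0.06,0,0],0],
    [[0,0,0],[-0.1,0,0],0],
    [[0,0,0],[-0.11,0,0],0],
    [[0,0,0],[-0.11,0,0],0],
    [[0,0,0],[-0.11,0,0],0],
    [[0,0,0],[-0.11,0,0],0],
    [[0,0,0],[-0.11,0,0],0],
    [[0,0,0],[-0.11,0,0],0],
    [[0,0,0],[-0.11,0,0],0],
    [[0,0,0],[-0.11,0,0],0],
    [[0,0,0],[-0.11,0,0],0],
    [[0,0,0],[-0.11,0,0],0],
  ],
)

```text
t: 10.2
eef_pos: [0.4891, 0.2835, 0.2134]
tcp_rot: [0.036, 0.996, 0.081, 0.002]
wrist_force: [-0.2, -0.1, -2.7]
finger_gap: 0.0147
```

Request:
carry_out(
  deltas=[
    [[0,0,0],[-0.11,0,0],0],
    [[0,0,0],[-0.11,0,0],0],
    [[0,0,0],[-0.11,0,0],0],
    [[0,0,0],[-0.11,0,0],0],
    [[0,0,0],[-0.11,0,0],0],
    [[0,0,0],[-0.11,0,0],0],
    [[0,0,0],[-0.11,0,0],0],
    [[0,0,0],[-0.11,0,0],0],
    [[0,0,0],[-0.11,0,0],0],
    [[0,0,0],[-0.1,0,0],0],
    [[0,0,0],[-0.08,0,0],0],
    [[0,0,0],[-0.03,0,0],0],
  ],
)

```text
t: 11.4
eef_pos: [0.4885, 0.2835, 0.2104]
tcp_rot: [0.592, 0.802, 0.067, 0.045]
wrist_force: [0.3, 0.1, -1.4]
finger_gap: 0.0147
```

Request:
carry_out(
  deltas=[
    [[0,0,0],[0,0,0],0],
    [[0,0,0],[0,0,0],0],
  ],
)

```text
t: 11.6
eef_pos: [0.4893, 0.284, 0.2131]
tcp_rot: [0.59, 0.803, 0.066, 0.047]
wrist_force: [0.4, -0.6, -1.3]
finger_gap: 0.0147
```

Run:
```python
from go import *
rec(); info(0)
d=np.radians
snap('side','f');snap('top','f')
a=cv2.imread('pics/f_side.png');a=cv2.resize(a[150:350,40:290],None,fx=3,fy=3,interpolation=cv2.INTER_CUBIC)
cv2.imwrite('pics/f_c1.png',a)
a=cv2.imread('pics/f_top.png');cv2.imwrite('pics/f_c2.png',cv2.resize(a[80:240,20:220],None,fx=3.5,fy=3.5,interpolation=cv2.INTER_CUBIC))
```

```text
11.6 [ 0.806  0.43   1.655 -0.953  1.93   2.302] [0.4893 0.284  0.2131] [0.5899 0.8033 0.0661 0.0474] [ 0.4 -0.6 -1.3] 0.0147 0.016
tcp [0.4893 0.284  0.2131] grasp [0.4864 0.3019 0.2188] z [ 0.154 -0.942 -0.299] x [ 0.987  0.162 -0.002]
```

View pics/f_c1.png

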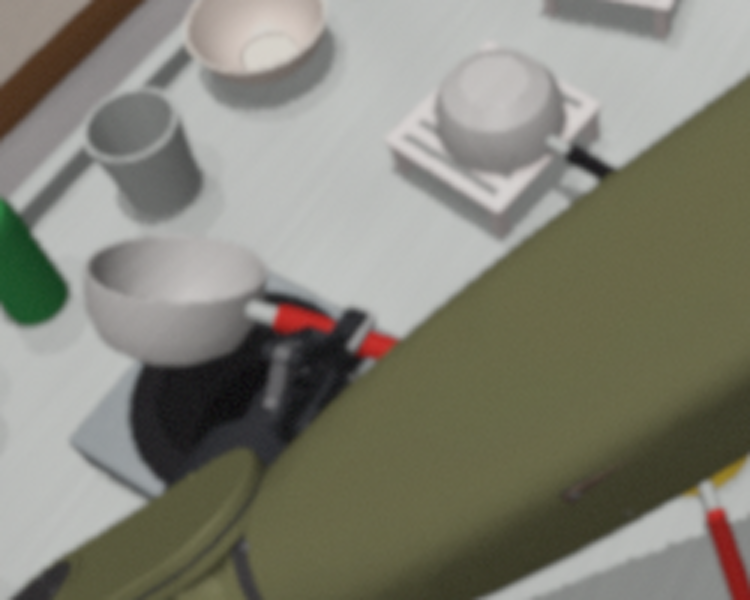

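View pics/f_c2.png

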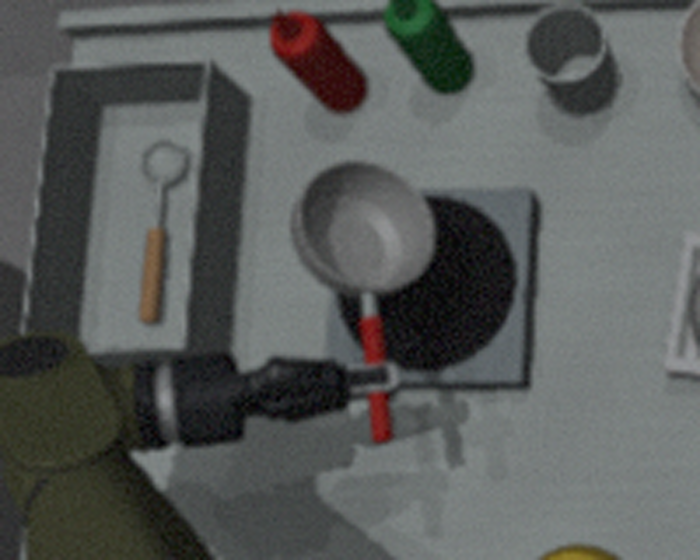

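The pan is now nearly mouth up, leaning about 39 deg, above the hob at (360,225) in the top crop. It's firmly held and level. I'll roll 11 deg more and move over the target.

Request:
carry_out(
  deltas=[
    [[0,0,0],[-0.07,0,0],0],
    [[0,0,0],[-0.08,0,0],0],
    [[0,0,0],[-0.05,0,0],0],
    [[0,0,0],[0,0,0],0],
    [[0,0,0],[0,0,0],0],
  ],
)

```text
t: 12.2
eef_pos: [0.4892, 0.2843, 0.2133]
tcp_rot: [0.667, 0.74, 0.061, 0.054]
wrist_force: [-0.2, 0.2, -1.9]
finger_gap: 0.0147
```

Run:
```python
from go import *
rec(); info(0); p,r,q=cur()
for z in(.125,.104):
    t=grasp_tcp([.491,.270,z],r); st=go(t,r)
```

```text
12.2 [ 0.82   0.513  1.645 -1.078  2.034  2.312] [0.4892 0.2843 0.2133] [0.6672 0.7404 0.0612 0.0544] [-0.2  0.2 -1.9] 0.0147 0.012
tcp [0.4892 0.2843 0.2133] grasp [0.4861 0.3029 0.2153] z [ 0.162 -0.981 -0.104] x [ 0.987  0.163 -0.001]
rot [0. 0. 0.] n>= 0.0 | trans(after rot) [ -0.5 -86.3  42.5] mm
  r [ 0.82  0.51  1.65 -1.08  2.03  2.31] 0.0
  r [ 0.82  0.51  1.65 -1.08  2.03  2.31] 0.0
  r [ 0.82  0.51  1.65 -1.08  2.03  2.31] 0.0
  r [ 0.82  0.51  1.65 -1.08  2.03  2.31] 0.0
  r [ 0.82  0.51  1.65 -1.08  2.03  2.31] 0.0
  t [ 0.81  0.53  1.66 -1.07  2.01  2.34] 0.0
  t [ 0.8   0.55  1.67 -1.07  2.    2.36] 0.0
  t [ 0.8   0.57  1.68 -1.06  1.98  2.39] 0.0
  t [ 0.79  0.59  1.69 -1.06  1.96  2.41] 0.0
  t [ 0.78  0.61  1.69 -1.05  1.94  2.44] 0.0
rot [0. 0. 0.] n>= 0.0 | trans(after rot) [  -0.4 -107.2   44.7] mm
  r [ 0.82  0.51  1.65 -1.08  2.03  2.31] 0.0
  r [ 0.82  0.51  1.65 -1.08  2.03  2.31] 0.0
  r [ 0.82  0.51  1.65 -1.08  2.03  2.31] 0.0
  r [ 0.82  0.51  1.65 -1.08  2.03  2.31] 0.0
  r [ 0.82  0.51  1.65 -1.08  2.03  2.31] 0.0
  t [ 0.81  0.54  1.66 -1.07  2.01  2.34] 0.0
  t [ 0.8   0.56  1.67 -1.06  1.99  2.37] 0.0
  t [ 0.8   0.59  1.68 -1.05  1.97  2.4 ] 0.0
  t [ 0.79  0.62  1.68 -1.05  1.95  2.43] 0.0
  t [ 0.78  0.65  1.69 -1.04  1.92  2.46] 0.0
```

Request:
carry_out(
  deltas=[
    [[0,-6,10],[0,0,0],0],
    [[0,-16,12],[0,0,0],0],
    [[0,-20,12],[0,0,0],0],
    [[0,-20,8],[0,0,0],0],
    [[0,-16,0],[0,0,0],0],
    [[0,-8,0],[0,0,0],0],
    [[0,0,0],[0,0,0],0],
    [[0,0,0],[0,0,0],0],
  ],
)

```text
t: 13.0
eef_pos: [0.4945, 0.2523, 0.1231]
tcp_rot: [0.668, 0.74, 0.061, 0.055]
wrist_force: [-0.4, -0.1, -2.4]
finger_gap: 0.0148
```

Run:
```python
from go import *
rec(); info(0)
snap('side','g');snap('top','g')
a=cv2.imread('pics/g_side.png');a=cv2.resize(a[180:360,40:260],None,fx=3.5,fy=3.3,interpolation=cv2.INTER_CUBIC)
cv2.imwrite('pics/g_c1.png',a)
a=cv2.imread('pics/g_top.png');cv2.imwrite('pics/g_c2.png',cv2.resize(a[80:240,20:220],None,fx=3.5,fy=3.5,interpolation=cv2.INTER_CUBIC))
```

```text
13.0 [ 0.783  0.613  1.691 -1.053  1.939  2.434] [0.4945 0.2523 0.1231] [0.6679 0.7397 0.0615 0.0547] [-0.4 -0.1 -2.4] 0.0148 0.017
tcp [0.4945 0.2523 0.1231] grasp [0.4914 0.2709 0.125 ] z [ 0.163 -0.981 -0.102] x [ 0.986  0.164 -0.001]
```

View pics/g_c1.png

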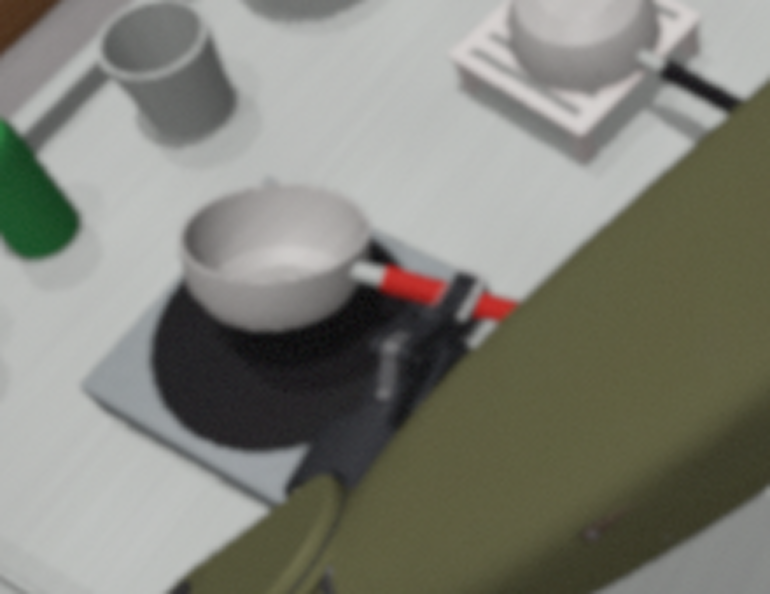

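View pics/g_c2.png

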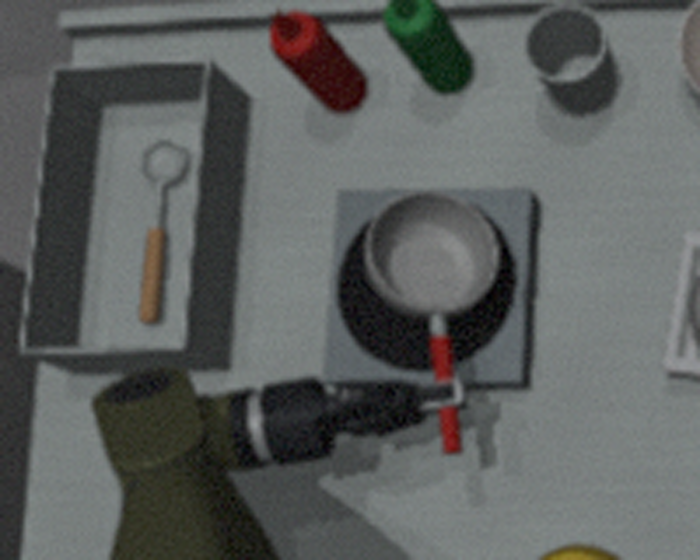

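The pan sits level above the plate, bowl at (432,255) in the top crop and inside the black disc. I'll lower it slowly.

Request:
carry_out(
  deltas=[
    [[0,-5,0],[0,0,0],0],
    [[0,-6,0],[0,0,0],0],
    [[0,-4,0],[0,0,0],0],
    [[0,-2,0],[0,0,0],0],
    [[0,0,0],[0,0,0],0],
  ],
)

```text
t: 13.6
eef_pos: [0.4937, 0.2533, 0.1056]
tcp_rot: [0.668, 0.74, 0.062, 0.054]
wrist_force: [0.7, 0.2, -2.3]
finger_gap: 0.015
```

Request:
carry_out(
  deltas=[
    [[0,-1,0],[0,0,0],0],
    [[0,-1,0],[0,0,0],0],
    [[0,0,0],[0,0,0],0],
  ],
)

```text
t: 13.9
eef_pos: [0.4939, 0.2536, 0.1044]
tcp_rot: [0.668, 0.74, 0.061, 0.054]
wrist_force: [-1.8, 0.4, -0.7]
finger_gap: 0.0145
```

Request:
carry_out(
  deltas=[
    [[0,-1,0],[0,0,0],0],
    [[0,0,0],[0,0,0],0],
  ],
)

```text
t: 14.1
eef_pos: [0.4938, 0.2538, 0.1036]
tcp_rot: [0.668, 0.74, 0.061, 0.055]
wrist_force: [-1.3, -1.7, 1.4]
finger_gap: 0.0145
```

Run:
```python
from go import *
rec(); info(0); print(monitor.state()['moment'])
```

```text
14.1 [ 0.785  0.647  1.683 -1.043  1.929  2.459] [0.4938 0.2538 0.1036] [0.6681 0.7395 0.061  0.0545] [-1.3 -1.7  1.4] 0.0145 0.003
tcp [0.4938 0.2538 0.1036] grasp [0.4908 0.2724 0.1055] z [ 0.162 -0.982 -0.101] x [ 0.987  0.163 -0.001]
[ 0.22769015 -0.00874887 -0.3033499 ]
```

The force changed from -2.3 to +1.4 N at an axis height of 0.1055 m, so the pan touches the plate. I'll release it.

Request:
carry_out(
  deltas=[
    [[0,0,0],[0,0,0],0.3],
    [[0,0,0],[0,0,0],0.5],
    [[0,0,0],[0,0,0],0.7],
    [[0,0,0],[0,0,0],0.75],
    [[0,0,0],[0,0,0],0.75],
    [[0,0,0],[0,0,0],0.75],
    [[0,0,0],[0,0,0],0.75],
    [[0,0,0],[0,0,0],0.75],
    [[0,0,0],[0,0,0],0.75],
    [[0,0,0],[0,0,0],0.75],
  ],
)

```text
t: 15.1
eef_pos: [0.4938, 0.2537, 0.103]
tcp_rot: [0.668, 0.74, 0.062, 0.054]
wrist_force: [0.5, 0.6, 1.0]
finger_gap: 0.0642
```

Run:
```python
from go import *
rec(); info(0)
snap('side','i');snap('top','i')
a=cv2.imread('pics/i_side.png');a=cv2.resize(a[180:360,40:260],None,fx=3.5,fy=3.3,interpolation=cv2.INTER_CUBIC)
cv2.imwrite('pics/i_c1.png',a)
a=cv2.imread('pics/i_top.png');cv2.imwrite('pics/i_c2.png',cv2.resize(a[110:230,70:200],None,fx=4.8,fy=4.8,interpolation=cv2.INTER_CUBIC))
```

```text
15.1 [ 0.785  0.647  1.683 -1.043  1.927  2.459] [0.4938 0.2537 0.103 ] [0.6679 0.7397 0.0615 0.0543] [0.5 0.6 1. ] 0.0642 0.002
tcp [0.4938 0.2537 0.103 ] grasp [0.4908 0.2724 0.105 ] z [ 0.162 -0.981 -0.102] x [ 0.987  0.163 -0.002]
```

View pics/i_c1.png

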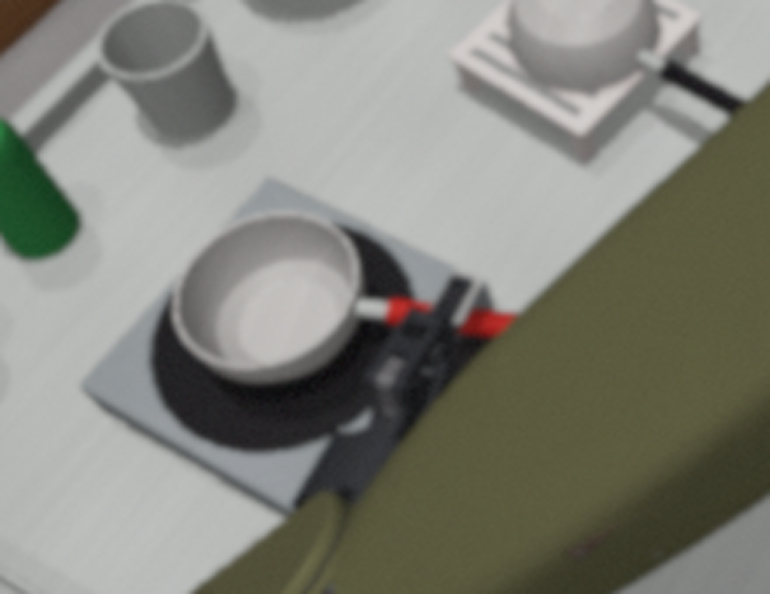

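View pics/i_c2.png

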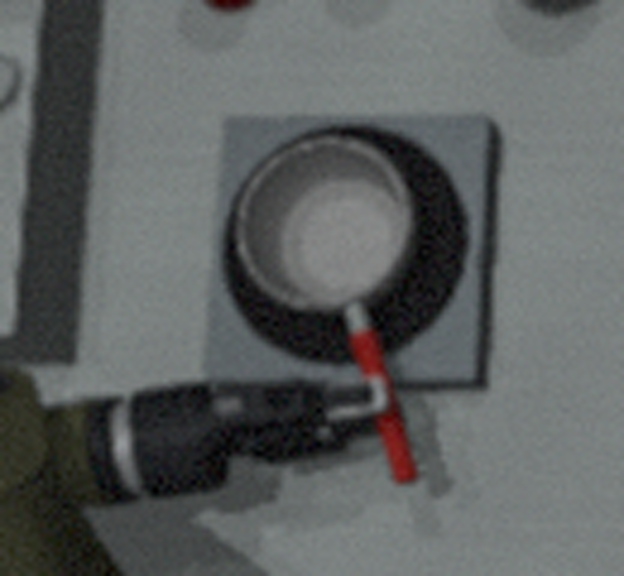

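The pan has rocked over to about upright. Its handle has yawed a little and runs to (405,480) in the top crop. I'll check its tilt from the depth before backing off.

```bash
cat > rim.py <<'E'
from h import *
def rim(tag,u0,v0,r=30):
    z=np.load(f'{tag}_top.npz');d=z['d']
    Q=np.array([world('top',u,v,d[v,u]) for v in range(v0-r,v0+r) for u in range(u0-r,u0+r) if d[v,u]>0])
    return Q
E
python3 - <<'E'
from rim import *
Q=rim('i',138,156,26)
# heights by sector about centre
for lo,hi in((.04,.075),(.075,.1),(.1,.2)):
    m=(Q[:,2]>lo)&(Q[:,2]<hi); print(lo,hi,m.sum(),Q[m].mean(0).round(3))
c=Q[(Q[:,2]>.08)&(Q[:,1]>.24)&(Q[:,0]>.55)][:,:2]
cx=(c.max(0)+c.min(0))/2; print(c.min(0),c.max(0),cx)
a=np.degrees(np.arctan2(Q[:,1]-cx[1],Q[:,0]-cx[0]));rr=np.hypot(*(Q[:,:2]-cx).T)
for k in range(-180,180,45):
    m=(a>=k)&(a<k+45)&(rr>.045)&(rr<.072); print(k,np.percentile(Q[m,2],[85,95]).round(3))
m=(rr<.02); print('inner floor',np.median(Q[m,2]))
F=Q[rr<.022]; A=np.c_[F[:,:2]-F[:,:2].mean(0),np.ones(len(F))]; print(np.degrees(np.linalg.lstsq(A,F[:,2],rcond=None)[0][:2]))
E
```

```text
0.04 0.075 1861 [0.632 0.324 0.053]
0.075 0.1 262 [0.631 0.327 0.087]
0.1 0.2 219 [0.617 0.314 0.108]
[0.55175919 0.25414324] [0.68068419 0.37150805] [0.61622169 0.31282564]
-180 [0.105 0.11 ]
-135 [0.105 0.11 ]
-90 [0.097 0.109]
-45 [0.106 0.111]
0 [0.105 0.112]
45 [0.106 0.111]
90 [0.105 0.111]
135 [0.092 0.113]
inner floor 0.057606754496287896
[-2.16508252 -0.73612279]
```

Run:
```python
from go import *
p,r,q=cur()
t=p+np.array([-.163,.987,0])*.085; st=go(t,r); go(t+[0,0,.15],r,st)
```

```text
rot [0. 0. 0.] n>= 0.0 | trans(after rot) [  0.   -8.7 -84.6] mm
  r [ 0.78  0.65  1.68 -1.04  1.93  2.46] 0.0
  r [ 0.78  0.65  1.68 -1.04  1.93  2.46] 0.0
  r [ 0.78  0.65  1.68 -1.04  1.93  2.46] 0.0
  r [ 0.78  0.65  1.68 -1.04  1.93  2.46] 0.0
  r [ 0.78  0.65  1.68 -1.04  1.93  2.46] 0.0
  t [ 0.8   0.66  1.66 -1.03  1.95  2.46] 0.0
  t [ 0.82  0.68  1.63 -1.02  1.96  2.45] 0.0
  t [ 0.84  0.7   1.6  -1.01  1.98  2.45] 0.0
  t [ 0.86  0.72  1.57 -1.    2.    2.45] 0.0
  t [ 0.88  0.74  1.53 -0.99  2.02  2.44] 0.0
rot [0. 0. 0.] n>= 0.0 | trans(after rot) [ -0.3 149.2 -15.3] mm
  r [ 0.88  0.74  1.53 -0.99  2.02  2.44] 0.0
  r [ 0.88  0.74  1.53 -0.99  2.02  2.44] 0.0
  r [ 0.88  0.74  1.53 -0.99  2.02  2.44] 0.0
  r [ 0.88  0.74  1.53 -0.99  2.02  2.44] 0.0
  r [ 0.88  0.74  1.53 -0.99  2.02  2.44] 0.0
  t [ 0.88  0.69  1.54 -1.    2.04  2.41] 0.0
  t [ 0.88  0.65  1.55 -1.02  2.06  2.37] 0.0
  t [ 0.88  0.61  1.55 -1.04  2.08  2.33] 0.0
  t [ 0.88  0.57  1.55 -1.06  2.1   2.29] 0.0
  t [ 0.88  0.53  1.54 -1.08  2.12  2.25] 0.0
```

Request:
carry_out(
  deltas=[
    [[0,-0.8,-8],[0,0,0],0.75],
    [[0,-0.8,-8],[0,0,0],0.75],
    [[0,-1,-10],[0,0,0],0.75],
    [[0,-1,-10],[0,0,0],0.75],
    [[0,0,0],[0,0,0],0.75],
  ],
)

```text
t: 15.7
eef_pos: [0.4879, 0.2911, 0.1032]
tcp_rot: [0.668, 0.74, 0.062, 0.055]
wrist_force: [-0.6, 0.9, -1.0]
finger_gap: 0.0643
```

Request:
carry_out(
  deltas=[
    [[0,-1,-12],[0,0,0],0.75],
    [[0,-1.2,-12],[0,0,0],0.75],
    [[0,-1.2,-12],[0,0,0],0.75],
    [[0,-1.2,-12],[0,0,0],0.75],
    [[0,0,0],[0,0,0],0.75],
  ],
)

```text
t: 16.2
eef_pos: [0.4799, 0.3388, 0.1035]
tcp_rot: [0.668, 0.74, 0.062, 0.055]
wrist_force: [0.4, -0.3, -0.5]
finger_gap: 0.064
```

Run:
```python
from go import *
rec(); info(0)
snap('top','j')
a=cv2.imread('pics/j_top.png');cv2.imwrite('pics/j_c2.png',cv2.resize(a[110:230,60:200],None,fx=4.8,fy=4.8,interpolation=cv2.INTER_CUBIC))
```

```text
16.2 [ 0.879  0.737  1.532 -0.987  2.018  2.443] [0.4799 0.3388 0.1035] [0.6675 0.74   0.0618 0.0551] [ 0.4 -0.3 -0.5] 0.064 0.03
tcp [0.4799 0.3388 0.1035] grasp [0.4768 0.3574 0.1055] z [ 0.164 -0.981 -0.103] x [ 0.986  0.165 -0.001]
```

View pics/j_c2.png

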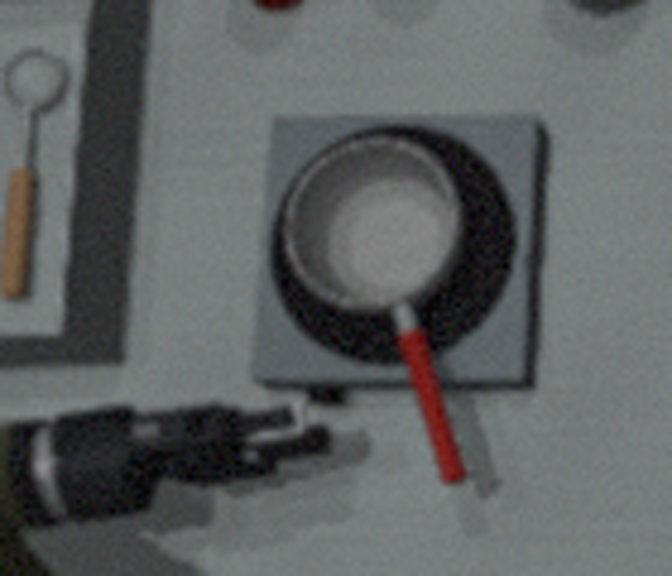

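The gripper is clear of the handle, and the pan stands on the plate. I'll lift the arm away.

Request:
carry_out(
  deltas=[
    [[0,8,-1],[0,0,0],0.75],
    [[0,18,-2],[0,0,0],0.75],
    [[0,25,-3],[0,0,0],0.75],
    [[0,25,-3],[0,0,0],0.75],
    [[0,20,-2],[0,0,0],0.75],
    [[0,12,-1],[0,0,0],0.75],
    [[0,0,0],[0,0,0],0.75],
    [[0,0,0],[0,0,0],0.75],
    [[0,0,0],[0,0,0],0.75],
  ],
)

```text
t: 17.15
eef_pos: [0.4798, 0.3374, 0.2107]
tcp_rot: [0.668, 0.739, 0.062, 0.053]
wrist_force: [0.6, 1.0, -0.3]
finger_gap: 0.064
```

Run:
```python
from rim import *
rec(); snap('top','k');snap('side','k')
for t in 'jk':
    Q=rim(t,138,156,26); m=(Q[:,2]>.1)&(Q[:,2]<.13)&(Q[:,0]>.55); print(Q[m].mean(0).round(3), Q[m].min(0).round(3),Q[m].max(0).round(3))
    c=Q[m][:,:2].mean(0);a=np.arctan2(Q[:,1]-c[1],Q[:,0]-c[0]);rr=np.hypot(*(Q[:,:2]-c).T)
    print([np.percentile(Q[(a>=k)&(a<k+.785)&(rr>.045)&(rr<.072),2],90).round(3) for k in np.arange(-3.14,3.1,.785)])
```

```text
17.15 [ 0.878  0.583  1.549 -1.049  2.092  2.308] [0.4798 0.3374 0.2107] [0.6685 0.7392 0.0622 0.0534] [ 0.6  1.  -0.3] 0.064 0.008
[0.621 0.317 0.108] [0.551 0.255 0.1  ] [0.681 0.372 0.116]
[np.float64(0.107), np.float64(0.109), np.float64(0.109), np.float64(0.11), np.float64(0.11), np.float64(0.11), np.float64(0.109), np.float64(0.108)]Traceback (most recent call last):
  File "<stdin>", line 4, in <module>
  File "rim.py", line 4, in rim
    Q=np.array([world('top',u,v,d[v,u]) for v in range(v0-r,v0+r) for u in range(u0-r,u0+r) if d[v,u]>0])
                ~~~~~^^^^^^^^^^^^^^^^^^
  File "h.py", line 7, in world
    m=optics.camera_model(n); x=(u-m['cx'])/m['fx'];y=(v-m['cy'])/m['fy']
ValueError: time passes only in moves, steps and waits
```

View pics/k_side.png

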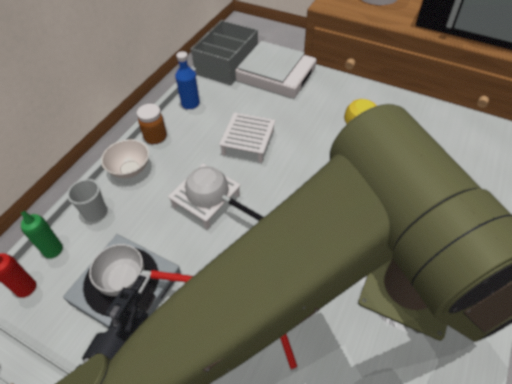

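View pics/k_top.png

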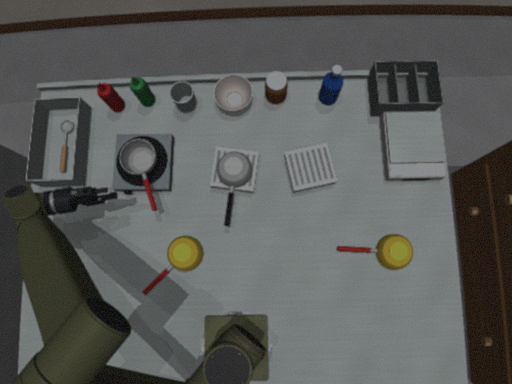

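The red-handled pan stands mouth up on the plate at (140,158) in the top view. The black-handled pan is still at (234,168), and both yellow look-alikes are where they were. I'll hand the job in.

```bash
python3 -c "
from bench import arm
print(arm.sign_off())"
```

```text
the job is handed in; nothing more can be done
None
```

The red-handled pan now stands mouth up on the hob's black plate, released and clear of the gripper. I handed the job in at about 17.3 s.

I pinched the handle from the side, lifted the pan and carried it over the hob. There I rolled it about 152 deg, lowered it until the wrist force showed contact, and let go so it rocked upright.

- **Position:** after I backed off, depth put the rim at 107–110 mm all round, so the pan is level to within a few mm. The mouth centre is at about (0.621, 0.317), within a few mm of the plate centre.
- **Yaw on release:** the handle turned a few degrees sideways as the pan settled, and still points towards the robot.
- **Other objects:** the black-handled pan and both yellow look-alikes look unmoved in the last top picture.
- **Forces:** the wrist readings I took stayed below about 6 N.
- **Failed check:** I repeated the rim measurement after the final lift, but that script stopped with an interface error. The last pose check is therefore by eye, from both final pictures.
- **Disagreement:** the gripper read about 15 mm on the 18 mm handle, but the hold did not slip.

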